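# Bin the spent spray can and ease the sprung lid down

### The arm

A 7-joint arm with a two-finger parallel gripper is mounted at the origin on the work surface. World frame = base frame: x ahead of the robot, y to its left, z up, the work surface at z = 0. Lengths are in m, angles in rad, forces in N, time in s.
With the tool pointing down it reaches from about 0.425 to 0.875 m from the base axis. Payload 8.4 kg.
Tool frame: the origin (TCP) lies midway between the tips of the shut fingers; the grasp point (between the pads) lies 19 mm behind it (grasp_offset is the distance from the TCP to the grasp point, in m); z points along the fingers, y is the line along which they close (so a half turn about z gives the same grasp; the last joint's range is limited). The gripper opens to 87 mm and grips with 3 to 60 N. Pads are 19 mm wide; open, the fingers measure 117 mm over their backs; the gripper's body (75 mm by 190 mm) begins 51 mm behind the grasp point.
Start: joints at [1.047, 0.333, 0.04, 1.465, -0.013, 1.343, -0.059], TCP at [0.268, -0.592, 0.223] pointing down, gripper open.
Joint ranges: [-2.58, 2.58], [-0.38, 2.09], [-1.3, 1.39], [0.25, 2.4], [-1.5, 4.64], [0.08, 2.09], [-2.65, 2.65]. Speed limits (rad/s): [2.22, 2.22, 2.79, 2.79, 3.14, 3.14, 3.14].

### API

Orientations are given as a 3x3 rotation matrix whose columns are the frame's x, y, z axes.
In Python, from cell import observe, camera, hand_in, grasp_offset gives the robot as it stands. The module is installed in compiled form; this text tells all that it offers.
- The arm moves only by the tool move_arm, never from a script. Its argument "deltas" is a list of rows, each a list of 4 numbers: the shift along the tool's x, y, z in m, then the turn about the tool's z in rad. In form: [[x, y, z, spin], ...]. A call has 1 to 8 rows; each row is the pose to reach, as a shift and turn from the pose commanded when the call began, along the tool's axes at that moment; what a row does not reach only later rows make up. A row lasts 1/10 s, in which the tool goes at most 50 mm and 8.59 degrees, less where a joint would pass 70% of its speed; a pose out of reach is approached as far as the arm can. A call with a gripper value outside its range is refused whole. "hand" is the opening, from 0 (shut) to 1 (fully open), set as the call begins (left out, the last holds). The fingers move at their own pace and stop on an object; the grip force is fixed at half the most. Time passes only in rows, so rows that repeat a pose let the fingers close. It gives the time, the measured TCP pose, the force, the opening and the grip force at its end, in the units of the state.
- observe(): the state, without advancing time (a new reading comes with each control period).
- camera(name): name is "scene" or "side" or "wrist"; returns a dict with "color" (420x560x3 uint8, red, green, blue), "depth" (420x560 float32, m along the optical axis (not along the pixel's ray), 0 where there is no reading), "fovy" (degrees; the focal length in pixels is half the picture's height over the tangent of half this angle, whatever the lens; pixels are square), "cx", "cy" (the principal point, pixels), "xyz" and "attitude" of the camera in the world. Camera axes: x right, y up, looking along -z (the intrinsics and any distortion apply to the point x, -y, -z); pixel columns grow to the right and rows downward; lengths in m; the calibration is good to about 2 mm. The wrist camera is an equidistant fisheye: a pixel r from the principal point sees the ray r / f radians off the axis. A picture is of the moment at which its call begins.
- hand_in(): hands the job in; it is judged then, once.
The state is a dict: "time_s": time; "joint_pos": joint angles; "dq": joint speeds; "tau": joint torques, N m; "ee_pos": TCP position; "orientation": TCP orientation; "contact_force": force on the tool from outside, world axes, zero at the start; "torque": the same for the moment, N m; "grip_width": opening from 0.0 (shut) to 1.0 (fully open); "grasp_force": force on a finger pad.
Only numpy, scipy, OpenCV 4.12 (cv2) and the standard library are available. Lean on these libraries where they do the work, as an engineer would, in place of code of your own. Each camera call takes 0.05 s, during which the arm holds its last target. There are 200 camera calls.

### The job

One of the three spray cans in the clip rack is spent: it is the one with its cap off, showing the bare nozzle. Pull it out of its spring clip and put it in the grey waste bin, then take the lid by its black T-grip and ease the lid down by hand until it is fully shut; do not let the spring slam it. Leave the two capped cans in their clips and do not knock over the paint bottle in front of the rack or the brush pot behind it.

Things in the scene. Friction and masses are not known exactly. Their poses are not given: they have to be found in the camera images.
- spent_can_mid (a point): Centre of the spent can, 60 mm above its foot; z points up the can. Aluminium spray can, paper label, no cap: straight body 45 mm across and 95 mm high, then a shoulder and a thin white nozzle (15 mm across) up to 125 mm. Stands upright on the rack's 6 mm base plate, in any of its three places. About 60 g. Best taken by its straight body above the clip jaws, 80 to 90 mm above its foot.
- can_a_mid (a point): Centre of a capped can, 60 mm above its foot: the same body with a grey cap 43 mm across, 135 mm high in all. Stays in its clip.
- can_b_mid (a point): Centre of the other capped can, the same as can_a. Stays in its clip.
- rack: Aluminium clip rack, fixed; origin on the table under its middle place, x to its back, y along it. Cans stand at y = -100, 0, +100 mm, x = 0, on a base plate 330 mm long, 6 mm thick, from 37 mm before their row to 48 mm behind. Behind them a strip (45 to 75 mm above the table, face at x = 22 mm) and two end posts 90 mm high (y = +-155 mm, x = 35 mm).
- middle_clip (a point): Middle of the centre clip, 50 mm above the table; the rack's axes. All three clips are alike: two sprung steel jaws, 40 to 60 mm above the table and reaching 40 mm to either side of the can's axis, grip the can just in front of its widest place. About 10 N pulls the can straight out to the front (the rack's -x); after 40 mm it is clear of the jaws.
- bin: The waste bin, a grey sheet-steel box fixed to the table, 150 mm deep (its x), 220 mm wide (its y), 140 mm high, walls and floor 4 mm; origin under its centre on the table. x points to its hinge side (back), z up.
- bin_mouth (a point): Centre of the bin's open mouth, 140 mm above the table, with the bin's axes. The spent can fits in standing, over 10 mm below the closed lid, or lying.
- lid_hinge (a point): Middle of the lid's hinge axis, which runs along the bin's y, 65 mm to the back of the bin's centre and 143 mm above the table. Fixed to the bin, with its axes.
- lid_grip (a point): Centre of the lid's black T-grip: a round bar 44 mm long (along the bin's y) and 26 mm thick with flat ends, on a 10 mm stem out of the middle of the lid's free edge (edge 140 mm, grip 188 mm from the hinge axis; 9 mm above it when shut). Moves with the lid; its axes are the bin's when shut. Pinched by its ends from above, fingers closing along the bin's y, it turns between them as the lid swings.
- bin_lid (a joint): Lid angle, rad: 0 shut (level, grip towards the bin's -x side), 1.83 fully open (grip up, leaning back past upright), where it starts. A tension spring beside the bin goes over centre at about 1.57: beyond it the lid stays open (2 N at the grip brings it forward); below it spring and weight pull it shut, up to about 5 N at the grip, and let go it slams.
- paint_bottle: Bystander: white paint bottle, 48 mm across and 120 mm high, upright; origin under its foot, z up.
- brush_pot: Bystander: white ceramic pot, 76 mm across and 100 mm high, with brushes up to about 180 mm; origin under its foot, z up.

How it is judged:
On the way, in this order (a step that is already met when the one before it is completed fails the run):
1. the spent can is out of its clip (distance of spent_can_mid from where it was at the start of the episode above 0.06 m), for 0.1 s.
2. the spent can is in the bin and let go, the lid still standing open (x of spent_can_mid in the frame of bin between -0.071 and 0.071 m and y of spent_can_mid in the frame of bin between -0.106 and 0.106 m and z of spent_can_mid in the frame of bin below 0.09 m and contact force between spent_can and the fingers below 0.1 N and value of joint bin_lid above 1.4 rad), for 0.1 s.
3. the lid is shut (value of joint bin_lid below 0.04 rad), for 0.2 s.
At the end, for the whole second after the job is handed in: The spent can lies or stands inside the bin, the lid is shut (within 0.04 rad), both capped cans are still in their clips (moved less than 15 mm), the paint bottle and the brush pot stand upright (tilted less than 0.3 rad) (x of spent_can_mid in the frame of bin between -0.071 and 0.071 m and y of spent_can_mid in the frame of bin between -0.106 and 0.106 m and z of spent_can_mid in the frame of bin below 0.09 m and value of joint bin_lid below 0.04 rad and distance of each of can_a_mid, can_b_mid from where it was at the start of the episode below 0.015 m and angle between each of paint_bottle, brush_pot's own z axis and vertical below 0.3 rad); the robot touches nothing.
It fails at once if the lid slams: it falls faster than 1.5 rad/s (0.28 m/s at the grip) through the last 0.25 rad before it is shut (value of joint bin_lid between 0.035 and 0.25 rad and velocity of joint bin_lid below -1.5 rad/s).
It fails at once if a capped can is pulled out of its clip (distance of any of can_a_mid, can_b_mid from where it was at the start of the episode above 0.03 m).
It fails at once if the paint bottle or the brush pot is knocked over (angle between any of paint_bottle, brush_pot's own z axis and vertical above 0.6 rad).
It also fails if it takes over 58 s, if anything falls off the work surface, if the arm or the gripper's body presses on something with over 40 N, if the wrist force passes 120 N, or if a joint passes its speed limit or range.

## Working session

There is one attempt and no reset: what is moved stays moved. The work goes in short steps, Python scripts to look and compute and a tool call to move; the robot and the scene stay as the last step left them, time stands still between calls to the robot, and variables do not carry over. Pictures are saved under pics/ and viewed, at most 10 in all, crops included, and the job is handed in when it is done.

Besides the shell and the picture viewer there is one more tool, called after "Emit:" as a command line: name --pt "numbers of a row" for each row, then --argument value for the rest. move_arm: Moves the arm, as the interface text tells. Its arguments: {"type":"object","properties":{"deltas":{"type":"array","items":{"type":"array","items":{"type":"number"}}},"hand":{"type":"number"}},"required":["deltas"]}

```bash
mkdir -p pics
cat > h.py <<'E'
import numpy as np, cv2
from cell import observe, camera, hand_in, grasp_offset
def cloud(c):
    d=c["depth"]; h,w=d.shape; f=h/2/np.tan(np.radians(c["fovy"])/2)
    v,u=np.mgrid[:h,:w]; P=np.stack([(u-c["cx"])/f*d,-(v-c["cy"])/f*d,-d],-1)
    P=P@np.array(c["attitude"]).T+np.array(c["xyz"]); P[d==0]=np.nan
    return P
def save(n,c): cv2.imwrite(f"pics/{n}.png",cv2.cvtColor(c["color"],cv2.COLOR_RGB2BGR))
E
python3 - <<'E'
from h import *
s=observe(); print(s["time_s"],s["ee_pos"],np.round(s["orientation"],3),grasp_offset if not callable(grasp_offset) else grasp_offset())
for n in["scene","side"]:
    c=camera(n); save(n+"0",c); np.save(n+"0.npy",cloud(c)); print(n,c["xyz"],c["fovy"])
E
```

```text
0.0 [ 0.2676434  -0.59182079  0.22165758] [[ 0.911  0.412 -0.001]
 [ 0.412 -0.911  0.001]
 [-0.    -0.002 -1.   ]] 0.0187
scene [ 0.9651974  -0.29850352  0.95024404] 42.312527684047794
side [ 0.4737308  -0.55932825  0.81619194] 54.829471577735575
```

View pics/scene0.png

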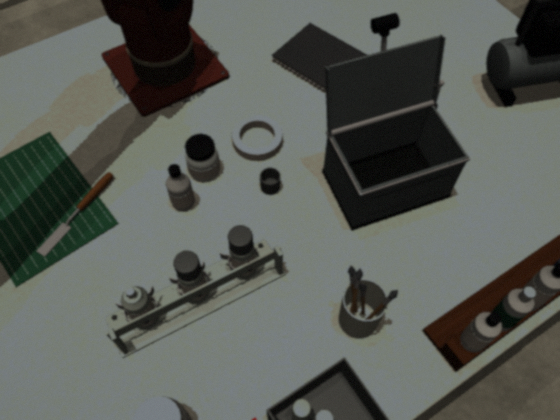

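View pics/side0.png

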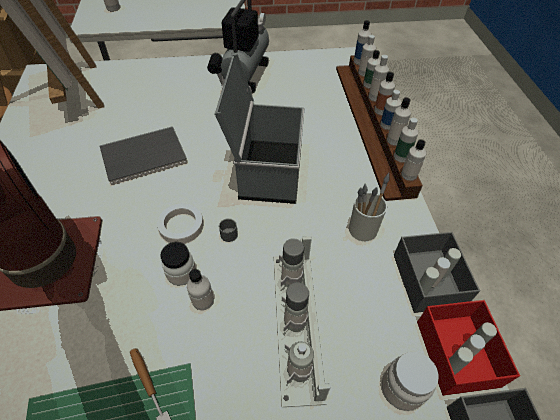

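The spent can, with its bare nozzle, is at scene (135,300) and side (300,355). The capped cans are at scene (187,268) and (240,240), and the paint bottle at scene (180,190). The brush pot is at scene (363,305). The bin is at scene (395,165), with its lid open on the robot side and the grip at (385,22).

Run:
```python
from h import *
S=np.load("scene0.npy");D=np.load("side0.npy")
print("scene")
for n,(u,v) in dict(noz=(133,293),capA=(187,257),capB=(240,232),bottle=(175,170),jar=(200,142),pot=(365,300),grip=(385,22),lidL=(330,68),lidR=(440,40),frontL=(358,190),frontR=(464,158),backL=(333,132),backR=(436,103),post1=(115,320),post2=(278,250)).items():
    print(n,np.round(np.nanmedian(S[v-1:v+2,u-1:u+2].reshape(-1,3),0),3))
print("side")
for n,(u,v) in dict(noz=(301,346),capA=(297,290),capB=(293,245),bottle=(197,275),grip=(215,65),post1=(321,380),post2=(307,240),rimFR=(298,165),rimFL=(240,162),rimBR=(303,108)).items():
    print(n,np.round(np.nanmedian(D[v-1:v+2,u-1:u+2].reshape(-1,3),0),3))
# clusters above the table
P=np.concatenate([S.reshape(-1,3),D.reshape(-1,3)]);P=P[~np.isnan(P).any(1)]
P=P[(P[:,0]>.25)&(P[:,0]<.95)&(P[:,1]>-.75)&(P[:,1]<.5)&(P[:,2]>.02)&(P[:,2]<.4)]
m=np.zeros((420,480),np.uint8)
for z,nm in((.06,'a'),):pass
x=((P[:,0]-.25)/.0025).astype(int);y=((.5-P[:,1])/.0025).astype(int)
h=np.zeros((281,501));np.maximum.at(h,(x,y),P[:,2])
cv2.imwrite("pics/top.png",cv2.resize(cv2.applyColorMap((h/.4*255).astype(np.uint8),cv2.COLORMAP_JET),None,fx=1.5,fy=1.5,interpolation=0))
```

```text
scene
noz [ 0.555 -0.313  0.131]
capA [ 0.551 -0.211  0.141]
capB [ 0.559 -0.113  0.142]
bottle [ 0.37  -0.142  0.12 ]
jar [ 0.312 -0.062  0.085]
pot [0.745 0.033 0.026]
grip [0.444 0.251 0.333]
lidL [0.436 0.149 0.277]
lidR [0.483 0.36  0.271]
frontL [0.599 0.108 0.138]
frontR [0.65  0.315 0.14 ]
backL [0.473 0.142 0.149]
backR [0.515 0.37  0.128]
post1 [ 0.524 -0.365  0.006]
post2 [ 0.601 -0.064  0.09 ]
side
noz [ 0.549 -0.316  0.131]
capA [ 0.557 -0.215  0.142]
capB [ 0.563 -0.116  0.142]
bottle [ 0.371 -0.15   0.121]
grip [0.439 0.233 0.332]
post1 [ 0.591 -0.343  0.007]
post2 [ 0.604 -0.07   0.087]
rimFR [0.608 0.11  0.139]
rimFL [0.473 0.133 0.138]
rimBR [0.653 0.319 0.14 ]
```

View pics/top.png

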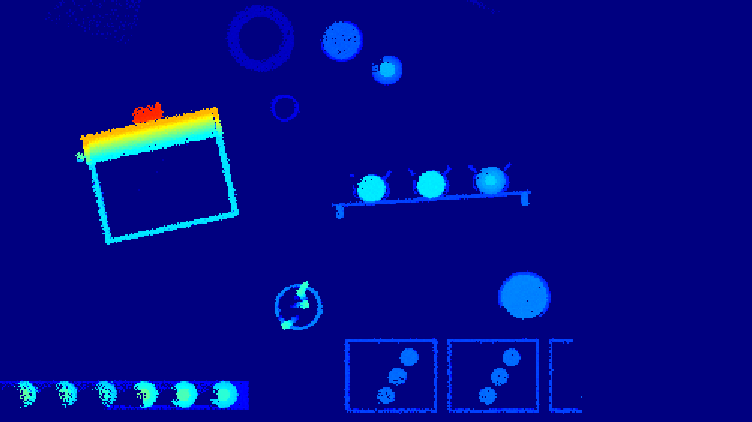

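Run:
```python
from h import *
from scipy.optimize import least_squares
S=np.load("scene0.npy");D=np.load("side0.npy")
sets={'scene':S.reshape(-1,3),'side':D.reshape(-1,3)}
P=np.concatenate(list(sets.values()));P=P[~np.isnan(P).any(1)]
def near(P,x,y,r,z0,z1):return P[(np.hypot(P[:,0]-x,P[:,1]-y)<r)&(P[:,2]>z0)&(P[:,2]<z1)]
def circ(Q,R,x,y):
    r=least_squares(lambda p:np.hypot(Q[:,0]-p[0],Q[:,1]-p[1])-R,[x,y],loss='soft_l1',f_scale=.001);return np.round(r.x,4),len(Q)
for n,x,y,R,z0,z1 in[("spent",.552,-.317,.0225,.065,.098),("A",.557,-.218,.0215,.11,.135),("B",.563,-.118,.0215,.11,.135),("bottle",.37,-.145,.024,.02,.07)]:
    print(n,circ(near(P,x,y,.035,z0,z1),R,x,y),[circ(near(q,x,y,.035,z0,z1),R,x,y) for q in sets.values()])
Q=near(P,.552,-.317,.012,.115,.14);print("nozzle",Q.mean(0),Q[:,2].max())
for n,q in sets.items():
    Q=near(q,.563,.226,.16,.137,.142)[:,:2].astype(np.float32);print(n,cv2.minAreaRect(Q))
Q=near(P,.563,.226,.16,.136,.143)[:,:2].astype(np.float32);print(cv2.minAreaRect(Q))
Q=near(P,.444,.245,.05,.315,.36);print("grip",Q.min(0),Q.max(0),np.median(Q,0),cv2.minAreaRect(Q[:,:2].astype(np.float32)))
s=observe();print(s["ee_pos"],s["orientation"])
```

```text
spent (array([ 0.5515, -0.3178]), 565) [(array([ 0.551 , -0.3167]), 348), (array([ 0.5519, -0.3182]), 217)]
A (array([ 0.5559, -0.2171]), 295) [(array([ 0.5555, -0.2165]), 163), (array([ 0.5573, -0.2177]), 132)]
B (array([ 0.5627, -0.1173]), 303) [(array([ 0.5624, -0.1167]), 165), (array([ 0.5641, -0.118 ]), 138)]
bottle (array([ 0.3647, -0.1442]), 620) [(array([ 0.3643, -0.1433]), 350), (array([ 0.3656, -0.1447]), 270)]
nozzle [ 0.55199466 -0.31817349  0.12544619] 0.13483669432188805
scene ((0.5589924454689026, 0.22980059683322906), (0.22704970836639404, 0.15270693600177765), 77.61962890625)
side ((0.5568986535072327, 0.2282087355852127), (0.22906213998794556, 0.15491120517253876), 77.69998168945312)
((0.5574214458465576, 0.228859543800354), (0.23060202598571777, 0.15537233650684357), 77.61962890625)
grip [0.42022277 0.22963802 0.31501605] [0.45408501 0.27843805 0.33842232] [0.44168401 0.24895541 0.33132064] ((0.4389445185661316, 0.255334734916687), (0.050166044384241104, 0.027464820072054863), 74.47611236572266)
[ 0.26769589 -0.59185272  0.22174891] [[ 9.11123192e-01  4.12133533e-01 -6.92561085e-04]
 [ 4.12134102e-01 -9.11122290e-01  1.28639280e-03]
 [-1.00842234e-04 -1.45749035e-03 -9.99998933e-01]]
```

Emit:
move_arm --pt "0.046 -0.017 -0.004 0.06" --pt "0.093 -0.033 -0.008 0.12" --pt "0.139 -0.05 -0.012 0.18" --pt "0.186 -0.066 -0.016 0.24" --pt "0.232 -0.083 -0.02 0.3" --pt "0.279 -0.1 -0.024 0.36" --pt "0.325 -0.116 -0.028 0.42" --pt "0.3717 -0.1329 -0.028 0.48" --hand 1

```text
time_s: 0.9
ee_pos: [0.5529, -0.3166, 0.2509]
orientation: [[0.998, -0.058, 0.0], [-0.058, -0.998, -0.0], [0.0, 0.0, -1.0]]
contact_force: [-0.1, -0.5, -0.5]
grip_width: 0.995
grasp_force: 0.0
```

Emit:
move_arm --pt "0 0 0 0" --pt "0 0 0 0" --pt "0 0 0 0"

```text
time_s: 1.2
ee_pos: [0.5507, -0.3192, 0.2502]
orientation: [[0.998, -0.056, -0.001], [-0.056, -0.998, -0.0], [-0.001, 0.0, -1.0]]
contact_force: [0.2, -0.9, 0.1]
grip_width: 0.998
grasp_force: 0.0
```

Emit:
move_arm --pt "0 -0.001 0.03 0" --pt "0 -0.001 0.06 0" --pt "0 -0.001 0.09 0" --pt "0 -0.001 0.115 0" --pt "0 -0.001 0.135 0" --pt "0 -0.001 0.15 0" --pt "0 -0.001 0.15 0" --pt "0 -0.001 0.15 0"

```text
time_s: 2.0
ee_pos: [0.5516, -0.3178, 0.1012]
orientation: [[0.998, -0.056, 0.0], [-0.056, -0.998, -0.0], [0.0, 0.0, -1.0]]
contact_force: [-1.3, -1.4, 0.1]
grip_width: 1.003
grasp_force: 0.0
```

Run:
```python
from h import *
a=camera("wrist");b=camera("side")
save("w1",a);save("s1",b)
i=np.hstack([cv2.resize(cv2.imread("pics/w1.png"),(400,300)),cv2.resize(cv2.imread("pics/s1.png")[200:410,180:460],(400,300))]);cv2.imwrite("pics/c1.png",i);print(observe()["ee_pos"],observe()["contact_force"])
```

```text
[ 0.55240229 -0.31763865  0.1020217 ] [-0.04777604  0.97605302  0.4640211 ]
```

View pics/c1.png

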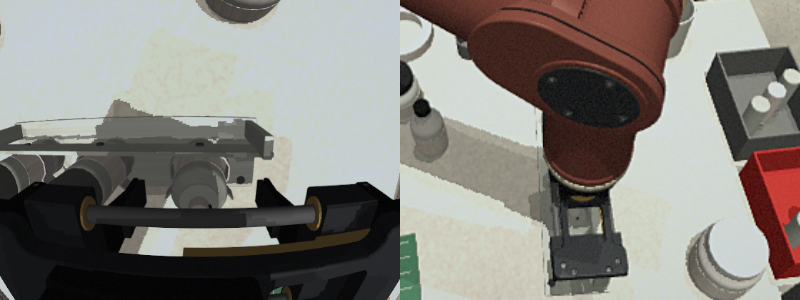

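Left panel (wrist): the can at x≈200 is centred between the fingers at x≈127 and 268. Right panel (side): the gripper is over the spent can and clear of its neighbours. I'll go down and close.

Emit:
move_arm --pt "0 0 0.01 0" --pt "0 0 0.02 0" --pt "0 0 0.025 0" --pt "0 0 0.025 0"

```text
time_s: 2.5
ee_pos: [0.5511, -0.3165, 0.0741]
orientation: [[0.998, -0.055, -0.002], [-0.055, -0.998, 0.001], [-0.002, -0.001, -1.0]]
contact_force: [-0.3, -0.4, -0.2]
grip_width: 0.998
grasp_force: 0.0
```

Emit:
move_arm --pt "0 0 0 0" --pt "0 0 0 0" --pt "0 0 0 0" --pt "0 0 0 0" --pt "0 0 0 0" --pt "0 0 0 0" --pt "0 0 0 0" --pt "0 0 0 0" --hand 0

```text
time_s: 3.3
ee_pos: [0.5519, -0.3169, 0.0757]
orientation: [[0.998, -0.055, 0.0], [-0.055, -0.998, 0.0], [0.0, -0.0, -1.0]]
contact_force: [0.1, 0.2, 1.3]
grip_width: 0.51
grasp_force: 30.0
```

Emit:
move_arm --pt "-0.01 0 0 0" --pt "-0.02 0 0 0" --pt "-0.03 0 0 0" --pt "-0.04 0 0 0" --pt "-0.05 0 0 0" --pt "-0.06 0 0 0" --pt "-0.07 0 0 0" --pt "-0.08 0 0 0"

```text
time_s: 4.1
ee_pos: [0.4698, -0.3123, 0.0747]
orientation: [[0.998, -0.056, -0.002], [-0.056, -0.998, 0.001], [-0.002, -0.001, -1.0]]
contact_force: [0.8, -0.4, -0.6]
grip_width: 0.513
grasp_force: 30.0
```

Emit:
move_arm --pt "0 0 0 0" --pt "0 0 -0.04 0" --pt "0 0 -0.08 0" --pt "0 0 -0.13 0" --pt "0 0 -0.18 0" --pt "0 0 -0.23 0" --pt "0 0 -0.28 0" --pt "0 0 -0.28 0"

```text
time_s: 4.9
ee_pos: [0.4739, -0.3135, 0.3632]
orientation: [[0.998, -0.055, 0.009], [-0.055, -0.998, -0.006], [0.01, 0.005, -1.0]]
contact_force: [0.9, -1.3, -0.9]
grip_width: 0.514
grasp_force: 30.0
```

Run:
```python
from h import *
b=camera("scene");save("s2",b);s=observe();print(s["ee_pos"],s["joint_pos"],s["contact_force"],s["grip_width"])
```

```text
[ 0.47319478 -0.31308768  0.35925397] [ 0.59429236  0.12926299 -0.09987122  1.4396616   0.01304575  1.56708258
 -1.130682  ] [ 0.30997196 -0.48458627 -1.31235486] 0.5100407572639777
```

View pics/s2.png

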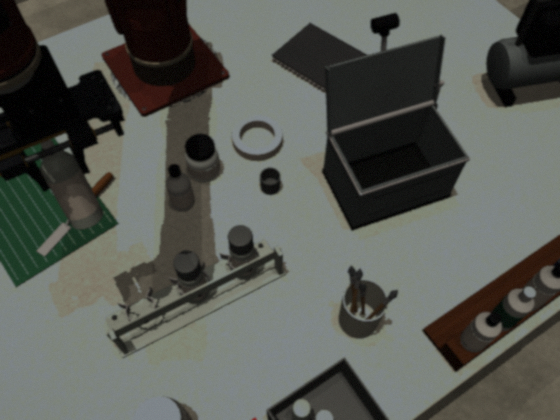

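The can is in the gripper, upright at (70,185). Its clip is empty, and both capped cans, the bottle and the pot are undisturbed. Next I'll carry it over the bin mouth.

Emit:
move_arm --pt "0.004 -0.03 0 0.01" --pt "0.009 -0.07 0 0.03" --pt "0.014 -0.115 0 0.05" --pt "0.019 -0.16 0 0.07" --pt "0.024 -0.205 0 0.09" --pt "0.03 -0.25 0 0.11" --pt "0.035 -0.295 0 0.135" --pt "0.04 -0.34 0 0.159"

```text
time_s: 5.75
ee_pos: [0.5302, 0.0265, 0.3541]
orientation: [[0.977, -0.214, -0.002], [-0.214, -0.977, -0.0], [-0.002, 0.001, -1.0]]
contact_force: [0.9, -0.2, -0.7]
grip_width: 0.509
grasp_force: 30.0
```

```bash
cat > d.py <<'E'
from h import *
import sys
s=observe();R=np.array(s["orientation"]);t=np.array([float(a) for a in sys.argv[1:4]])
print(s["ee_pos"],"delta tool",np.round(R.T@(t-s["ee_pos"]),4),"yaw",np.degrees(np.arctan2(R[1,0],R[0,0])),"q",np.round(s["joint_pos"],2),s["time_s"])
E
python3 d.py .568 .226 .36
```

```text
[0.53017611 0.02650976 0.35406462] delta tool [-0.0057 -0.203  -0.006 ] yaw -12.337548339529217 q [ 0.23  0.08 -0.39  1.51  0.03  1.56 -1.94] 5.75
```

Emit:
move_arm --pt "-0.001 -0.03 0 0" --pt "-0.002 -0.065 0 0" --pt "-0.003 -0.1 0 0" --pt "-0.004 -0.135 0 0" --pt "-0.005 -0.17 0 0" --pt "-0.0055 -0.195 0 0" --pt "-0.0055 -0.203 0 0" --pt "-0.0055 -0.203 0 0"

```text
time_s: 6.55
ee_pos: [0.5679, 0.2252, 0.3539]
orientation: [[0.978, -0.21, -0.003], [-0.21, -0.978, -0.0], [-0.003, 0.001, -1.0]]
contact_force: [-0.1, -0.1, -1.3]
grip_width: 0.512
grasp_force: 30.0
```

Emit:
move_arm --pt "0 0 0.02 0" --pt "0 0 0.04 0" --pt "0 0 0.06 0" --pt "0 0 0.08 0" --pt "0 0 0.1 0" --pt "0 0 0.11 0" --pt "0 0 0.11 0"

```text
time_s: 7.25
ee_pos: [0.568, 0.2224, 0.2441]
orientation: [[0.977, -0.214, -0.002], [-0.214, -0.977, -0.002], [-0.002, 0.002, -1.0]]
contact_force: [0.2, 0.2, -0.6]
grip_width: 0.509
grasp_force: 30.0
```

```bash
python3 d.py .568 .226 .13;python3 - <<'E'
from h import *
a=camera("scene");b=camera("side");np.save("t.npy",cloud(b))
save("a",a);save("b",b)
cv2.imwrite("pics/c3.png",np.hstack([cv2.resize(cv2.imread("pics/a.png"),(400,300)),cv2.resize(cv2.imread("pics/b.png")[0:270,100:460],(400,300))]))
E
```

```text
[0.56797484 0.22241382 0.24406781] delta tool [-0.0005 -0.0037  0.1141] yaw -12.37079306141318 q [-0.02  0.29 -0.52  1.51  0.15  1.38 -2.34] 7.25
```

View pics/c3.png

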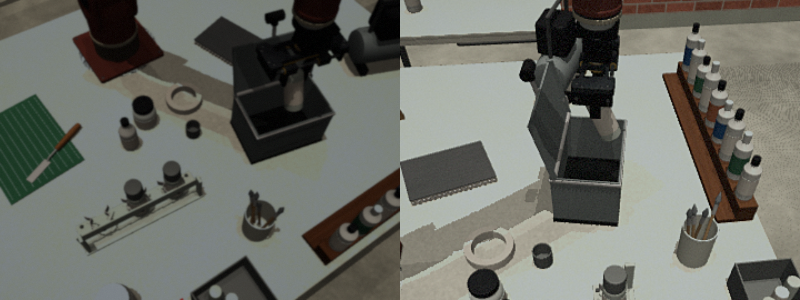

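Run:
```python
from h import *
P=np.vstack([np.load("t.npy").reshape(-1,3),cloud(camera("scene")).reshape(-1,3)]);P=P[~np.isnan(P).any(1)]
d=P[:,:2]-[.558,.2285];bx=d@[-.977,.214];by=d@[-.214,-.977]
for z in np.arange(.2,.62,.03):
    m=(abs(P[:,2]-z)<.015)&(abs(by)<.13)&(abs(bx)<.35);
    if m.any():print(round(z,2),np.round(np.histogram(bx[m],np.arange(-.12,.32,.03))[0]))
```

```text
0.2 [   0   87  376   35    0    0 1124    0    0    0    0    0    0    0]
0.23 [  0   0 555 120   0   0 584 517   0   0   0   0   0   0]
0.26 [   0    0  336  451   15    0   40 1275    0    0    0    0    0    0]
0.29 [  0   0  13 355   2   0   0 662   2   0   0   0   0   0]
0.32 [  0   0 769 306 185   0   0 430 184   0   0   0   0   0]
0.35 [   0    0 2241 1300 1032    0    0   25  106    0    0    0    0    0]
0.38 [  0   0 655 382 144   0   0   0   0   0   0   0   0   0]
0.41 [  0   0 698 240 107   0   0   0   0   0   0   0   0   0]
0.44 [  0   0 801 484 203   0   0   0   0   0   0   0   0   0]
0.47 [   0    0 1066  541  194    0    0    0    0    0    0    0    0    0]
0.5 [  0   0 433  32   0   0   0   0   0   0   0   0   0   0]
```

Run:
```python
from h import *
P=np.vstack([np.load("t.npy").reshape(-1,3),cloud(camera("scene")).reshape(-1,3)]);P=P[~np.isnan(P).any(1)]
d=P[:,:2]-[.558,.2285];bx=d@[-.977,.214];by=d@[-.214,-.977]
for z in np.arange(.155,.29,.01):
    m=(abs(P[:,2]-z)<.005)&(abs(by)<.1)&(bx>-.15)&(bx<.045)&((z>.18)|(abs(by)<.05)&(bx>-.066))
    if m.sum()>5:print(round(z,3),m.sum(),np.round(np.percentile(bx[m],[1,50,99]),3),np.round(np.percentile(by[m],[1,50,99]),3))
```

```text
0.185 27 [-0.052 -0.038 -0.026] [0.017 0.024 0.028]
0.195 154 [-0.065 -0.054 -0.023] [-0.012  0.021  0.028]
0.205 212 [-0.064 -0.055 -0.018] [-0.012  0.018  0.027]
0.215 213 [-0.059 -0.05  -0.016] [-0.015  0.018  0.028]
0.225 230 [-0.055 -0.046 -0.011] [-0.014  0.018  0.028]
0.235 226 [-0.051 -0.041 -0.011] [-0.013  0.018  0.028]
0.245 218 [-0.047 -0.038 -0.003] [-0.023  0.016  0.036]
0.255 286 [-0.043 -0.029  0.001] [-0.027  0.019  0.037]
0.265 277 [-0.038 -0.025  0.003] [-0.028  0.017  0.037]
0.275 261 [-0.034 -0.023 -0.004] [-0.028  0.011  0.038]
0.285 160 [-0.03  -0.022 -0.002] [-0.03  -0.004  0.037]
```

The can has swung about 24° forward in the pads, so its foot is at bin x ≈ -0.065. I'll shift 20 mm back towards the hinge before lowering.

Emit:
move_arm --pt "-0.01 -0.001 0 0" --pt "-0.02 -0.001 0.02 0" --pt "-0.02 -0.001 0.045 0" --pt "-0.02 -0.001 0.07 0" --pt "-0.02 -0.001 0.095 0" --pt "-0.02 -0.001 0.12 0" --pt "-0.02 -0.001 0.134 0" --pt "-0.02 -0.001 0.134 0"

```text
time_s: 8.25
ee_pos: [0.5478, 0.2293, 0.1102]
orientation: [[0.977, -0.212, -0.003], [-0.212, -0.977, -0.001], [-0.002, 0.001, -1.0]]
contact_force: [0.4, -0.3, -0.8]
grip_width: 0.513
grasp_force: 30.0
```

Emit:
move_arm --pt "0 0 0 0" --pt "0 0 0 0" --pt "0 0 0 0" --pt "0 0 0 0" --pt "0 0 0 0" --pt "0 0 0 0" --hand 1

```text
time_s: 8.85
ee_pos: [0.5492, 0.2295, 0.1117]
orientation: [[0.977, -0.213, 0.0], [-0.213, -0.977, 0.0], [0.0, -0.0, -1.0]]
contact_force: [0.4, -0.2, 0.5]
grip_width: 0.951
grasp_force: 0.0
```

Emit:
move_arm --pt "0 0 -0.03 0" --pt "0 0 -0.07 0" --pt "0 0 -0.11 0" --pt "0 0 -0.15 0" --pt "0 0 -0.19 0" --pt "0 0 -0.23 0" --pt "0 0 -0.27 0" --pt "0 0 -0.3 0"

```text
time_s: 9.65
ee_pos: [0.5491, 0.2296, 0.4145]
orientation: [[0.977, -0.213, 0.002], [-0.213, -0.977, 0.001], [0.002, -0.001, -1.0]]
contact_force: [-0.5, 0.4, 1.1]
grip_width: 1.0
grasp_force: 0.0
```

```bash
python3 d.py .439 .2545 .42;python3 - <<'E'
from h import *
a=camera("scene");b=camera("side");A=cloud(a);B=cloud(b)
save("a",a);save("b",b)
cv2.imwrite("pics/c4.png",np.hstack([cv2.resize(cv2.imread("pics/a.png")[0:240,260:560],(400,320)),cv2.resize(cv2.imread("pics/b.png")[30:222,180:420],(400,320))]))
P=np.vstack([A.reshape(-1,3),B.reshape(-1,3)]);P=P[~np.isnan(P).any(1)]
m=(np.hypot(P[:,0]-.439,P[:,1]-.25)<.06)&(P[:,2]>.31)&(P[:,2]<.345)
Q=P[m];print(len(Q),Q.min(0),Q.max(0),np.median(Q,0));d=Q[:,:2]-[.558,.2285]
bx=d@[-.977,.214];by=d@[-.214,-.977];print(np.percentile(bx,[1,50,99]),np.percentile(by,[1,50,99]))
E
```

```text
[0.5490863  0.22959557 0.41449119] delta tool [-0.1129 -0.0009 -0.0057] yaw -12.27866435745698 q [-0.05  0.24 -0.54  1.23  0.12  1.7  -2.34] 9.65
647 [0.42051887 0.2287284  0.31000747] [0.45261229 0.27829217 0.33831913] [0.44100772 0.24623111 0.33068021]
[0.11061875 0.11827059 0.13453915] [-0.01964272  0.00789399  0.02286882]
```

View pics/c4.png

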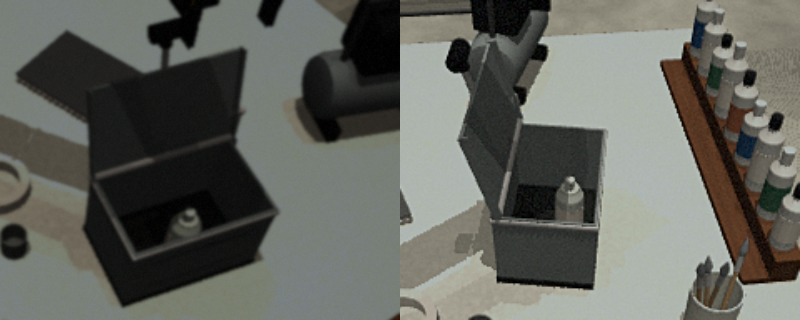

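The can is standing in the bin, at (187,225) in the left panel and (570,200) in the right, and the lid is still open. Next I'll go above the T-grip.

Emit:
move_arm --pt "-0.02 0.0 0 0" --pt "-0.04 0.0 0 0" --pt "-0.06 0 0 0" --pt "-0.08 0 0 0" --pt "-0.1 0 0 0" --pt "-0.1135 0 0 0" --pt "-0.1135 0 0 0" --pt "-0.1135 0 0 0"

```text
time_s: 10.55
ee_pos: [0.4387, 0.2532, 0.4114]
orientation: [[0.977, -0.213, 0.0], [-0.213, -0.977, -0.0], [0.0, 0.0, -1.0]]
contact_force: [0.3, -0.4, 0.5]
grip_width: 1.004
grasp_force: 0.0
```

```bash
python3 d.py .438 .2532 .304;python3 - <<'E'
from h import *
b=camera("wrist");c=camera("side");save("w",b);save("b",c)
cv2.imwrite("pics/c5.png",np.hstack([cv2.resize(cv2.imread("pics/w.png"),(400,300)),cv2.resize(cv2.imread("pics/b.png")[0:210,120:400],(400,300))]))
E
```

```text
[0.43872298 0.25319679 0.41142588] delta tool [-8.000e-04  1.000e-04  1.074e-01] yaw -12.305642010786423 q [-0.05  0.04 -0.58  1.44  0.02  1.67 -2.41] 10.55
```

View pics/c5.png

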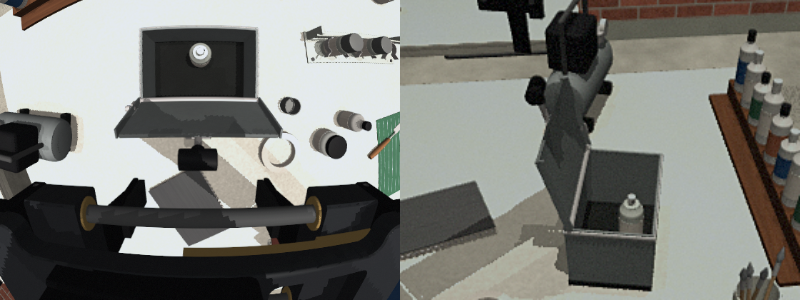

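In the wrist view (left panel) the T-grip at (197,160) is centred between the fingers. I'll go down and close on its ends.

Emit:
move_arm --pt "0 0 0.02 0" --pt "0 0 0.04 0" --pt "0 0 0.06 0" --pt "0 0 0.08 0" --pt "0 0 0.095 0" --pt "0 0 0.107 0" --pt "0 0 0.107 0" --pt "0 0 0.107 0"

```text
time_s: 11.45
ee_pos: [0.4385, 0.2537, 0.305]
orientation: [[0.977, -0.213, 0.0], [-0.213, -0.977, 0.0], [0.0, -0.0, -1.0]]
contact_force: [-0.4, 0.5, -0.7]
grip_width: 1.003
grasp_force: 0.0
```

Emit:
move_arm --pt "0 0 0 0" --pt "0 0 0 0" --pt "0 0 0 0" --pt "0 0 0 0" --pt "0 0 0 0" --pt "0 0 0 0" --pt "0 0 0 0" --pt "0 0 0 0" --hand 0

```text
time_s: 12.25
ee_pos: [0.4389, 0.2568, 0.3046]
orientation: [[0.978, -0.21, 0.003], [-0.21, -0.978, 0.005], [0.001, -0.006, -1.0]]
contact_force: [8.7, 12.7, -7.3]
grip_width: 0.506
grasp_force: 30.1
```

```bash
python3 d.py .438 .2532 .304
python3 - <<'E'
import numpy as np
# tool x forward = -bin x; tool z down. offsets from a=1.83
f=lambda a:np.array([.1882*np.cos(a+.0478),.1882*np.sin(a+.0478)])
p0=f(1.83)
for a in np.append(np.arange(1.75,0,-.07),0):print(round(a,2),np.round((f(a)-p0)*[1,-1],4))
E
```

```text
[0.43889398 0.25683684 0.30461459] delta tool [-0.0001  0.0037  0.0006] yaw -12.14648683376017 q [-0.04  0.04 -0.58  1.65  0.02  1.45 -2.41] 12.25
1.75 [ 0.0145 -0.004 ]
1.68 [ 0.0274 -0.0065]
1.61 [ 0.0405 -0.0081]
1.54 [ 0.0537 -0.0088]
1.47 [ 0.0668 -0.0085]
1.4 [ 0.08   -0.0074]
1.33 [ 0.093  -0.0053]
1.26 [ 0.1058 -0.0023]
1.19 [0.1184 0.0015]
1.12 [0.1307 0.0063]
1.05 [0.1426 0.0119]
0.98 [0.1541 0.0183]
0.91 [0.1652 0.0255]
0.84 [0.1757 0.0334]
0.77 [0.1856 0.0421]
0.7 [0.1949 0.0514]
0.63 [0.2035 0.0614]
0.56 [0.2114 0.0719]
0.49 [0.2185 0.083 ]
0.42 [0.2249 0.0945]
0.35 [0.2304 0.1065]
0.28 [0.2351 0.1188]
0.21 [0.2389 0.1314]
0.14 [0.2418 0.1443]
0.07 [0.2438 0.1573]
0.0 [0.2449 0.1704]
```

Emit:
move_arm --pt "0 -0.002 0 0" --pt "0 -0.0035 0 0" --pt "0.006 -0.0035 -0.002 0" --pt "0.0145 -0.0035 -0.004 0" --pt "0.0145 -0.0035 -0.004 0"

```text
time_s: 12.75
ee_pos: [0.4541, 0.2536, 0.3087]
orientation: [[0.977, -0.213, -0.0], [-0.213, -0.977, 0.0], [-0.0, -0.0, -1.0]]
contact_force: [-2.0, 0.1, -1.1]
grip_width: 0.504
grasp_force: 30.0
```

Emit:
move_arm --pt "0.013 0 -0.0025 0" --pt "0.026 0 -0.004 0" --pt "0.039 0 -0.005 0" --pt "0.0525 0 -0.0045 0" --pt "0.0655 0 -0.0035 0" --pt "0.0655 0 -0.0035 0"

```text
time_s: 13.35
ee_pos: [0.5192, 0.2394, 0.3114]
orientation: [[0.977, -0.214, -0.0], [-0.214, -0.977, 0.001], [-0.0, -0.001, -1.0]]
contact_force: [0.5, -0.4, -4.8]
grip_width: 0.5
grasp_force: 30.0
```

Emit:
move_arm --pt "0.013 0 0.002 0" --pt "0.026 0 0.005 0" --pt "0.0385 0 0.009 0" --pt "0.0505 0 0.0135 0" --pt "0.0625 0 0.0195 0" --pt "0.074 0 0.0255 0" --pt "0.085 0 0.033 0" --pt "0.0955 0 0.041 0"

```text
time_s: 14.15
ee_pos: [0.6114, 0.2193, 0.2704]
orientation: [[0.977, -0.213, -0.0], [-0.213, -0.977, -0.0], [-0.0, 0.0, -1.0]]
contact_force: [-2.6, -1.6, -6.2]
grip_width: 0.503
grasp_force: 30.0
```

Next, from 0.84 to 0.28 rad.

Emit:
move_arm --pt "0.01 0 0.0085 0" --pt "0.019 0 0.018 0" --pt "0.028 0 0.028 0" --pt "0.0355 0 0.0385 0" --pt "0.043 0 0.0495 0" --pt "0.049 0 0.061 0" --pt "0.0545 0 0.073 0" --pt "0.0595 0 0.0855 0"

```text
time_s: 14.95
ee_pos: [0.669, 0.2067, 0.1846]
orientation: [[0.977, -0.213, -0.0], [-0.213, -0.977, -0.0], [0.0, 0.0, -1.0]]
contact_force: [-4.1, -3.7, -3.3]
grip_width: 0.504
grasp_force: 30.0
```

Emit:
move_arm --pt "0.001 0 0.003 0" --pt "0.0025 0 0.008 0" --pt "0.004 0 0.013 0" --pt "0.0055 0 0.019 0" --pt "0.0065 0 0.025 0" --pt "0.0075 0 0.031 0" --pt "0.008 0 0.0365 0" --pt "0.0085 0 0.041 0"

```text
time_s: 15.75
ee_pos: [0.6772, 0.2049, 0.1446]
orientation: [[0.977, -0.213, 0.001], [-0.213, -0.977, -0.0], [0.001, 0.0, -1.0]]
contact_force: [-1.4, -4.7, -3.5]
grip_width: 0.5
grasp_force: 30.0
```

Emit:
move_arm --pt "0 0 0.003 0" --pt "0.0003 0 0.006 0" --pt "0.0005 0 0.009 0" --pt "0.0005 0 0.011 0" --pt "0.0005 0 0.011 0"

```text
time_s: 16.25
ee_pos: [0.6779, 0.2048, 0.1341]
orientation: [[0.977, -0.213, 0.001], [-0.213, -0.977, -0.0], [0.001, 0.0, -1.0]]
contact_force: [-0.5, -5.3, -2.8]
grip_width: 0.509
grasp_force: 30.0
```

Emit:
move_arm --pt "0 0 0.002 0" --pt "0 0 0.004 0" --pt "0 0 0.004 0" --pt "0 0 0.004 0"

```text
time_s: 16.65
ee_pos: [0.678, 0.2048, 0.1338]
orientation: [[0.977, -0.213, 0.003], [-0.213, -0.977, -0.0], [0.003, -0.0, -1.0]]
contact_force: [-10.1, -9.7, 20.7]
grip_width: 0.503
grasp_force: 30.0
```

Run:
```python
from h import *
P=np.vstack([cloud(camera("side")).reshape(-1,3),cloud(camera("scene")).reshape(-1,3)]);P=P[~np.isnan(P).any(1)]
d=P[:,:2]-[.558,.2285];bx=d@[-.977,.214];by=d@[-.214,-.977]
m=(abs(by)<.1)&(abs(bx)<.065)&(P[:,2]>.1)&(P[:,2]<.19)
k=np.polyfit(bx[m],P[m,2],1)
r=abs(np.polyval(k,bx[m])-P[m,2])<.006
print(m.sum(),np.polyfit(bx[m][r],P[m,2][r],1),np.median(P[m,2]))
```

```text
7106 [-0.00626429  0.15005831] 0.14993726822877668
```

The lid is level, with a slope of 0.006, so it is shut. I'll release and retreat upward.

Emit:
move_arm --pt "0 0 -0.002 0" --pt "0 0 -0.002 0" --pt "0 0 -0.002 0" --pt "0 0 -0.002 0" --pt "0 0 -0.002 0" --pt "0 0 -0.002 0" --pt "0 0 -0.002 0" --pt "0 0 -0.002 0" --hand 1

```text
time_s: 17.55
ee_pos: [0.6774, 0.2052, 0.1315]
orientation: [[0.977, -0.213, -0.0], [-0.213, -0.977, 0.0], [-0.0, -0.0, -1.0]]
contact_force: [0.3, -0.6, 0.6]
grip_width: 0.995
grasp_force: 0.0
```

Emit:
move_arm --pt "0 0 -0.02 0" --pt "0 0 -0.05 0" --pt "0 0 -0.08 0" --pt "0 0 -0.12 0" --pt "0 0 -0.16 0" --pt "0 0 -0.2 0" --pt "0 0 -0.2 0" --pt "0 0 -0.2 0"

```text
time_s: 18.35
ee_pos: [0.6777, 0.2055, 0.3326]
orientation: [[0.977, -0.213, 0.002], [-0.213, -0.977, 0.001], [0.002, -0.001, -1.0]]
contact_force: [1.0, -0.3, -0.9]
grip_width: 1.002
grasp_force: 0.0
```

Run:
```python
from h import *
c=camera("scene");save("f",c)
```

```text
(no output)
```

View pics/f.png

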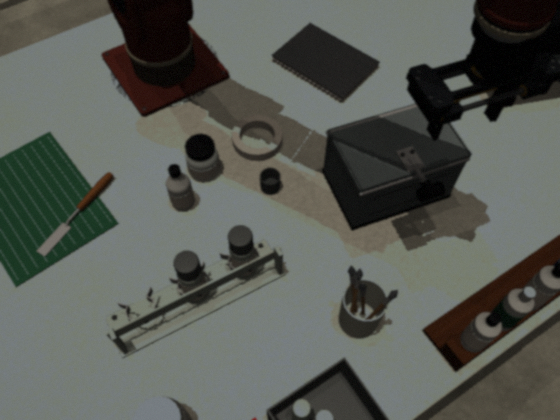

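The lid is shut with its grip at (430,188), both capped cans are in their clips at (187,268) and (240,240), and the bottle and pot stand upright.

```bash
python3 -c "from cell import hand_in; print(hand_in())"
```

```text
the job is handed in; nothing more can be done
None
```

The spent can is in the bin, the lid was eased shut by hand, and the capped cans, paint bottle and brush pot were left undisturbed; the job is handed in at about 18 s, but no verdict came back.

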